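Put the long plug away in the sliding-cover tackle case

ROBOT

A 7-joint arm with a two-finger parallel gripper is mounted at the origin on the work surface. World frame = base frame: x ahead of the robot, y to its left, z up, the work surface at z = 0. Lengths are in m, angles in rad, forces in N, time in s.
With the tool pointing down it reaches from about 0.425 to 0.875 m from the base axis. Payload 4.7 kg.
Tool frame: the origin (TCP) lies at the very end of the fingers, on their centre line; the grasp point (between the pads) lies 19 mm behind it; z points along the fingers, y is the direction in which the jaws open and shut (so a half turn about z gives the same grasp; the last joint's range is limited). The gripper opens to 87 mm and grips with 3 to 60 N. Pads are 19 mm wide; open, the fingers measure 117 mm over their backs; the gripper's body (75 mm by 190 mm) begins 51 mm behind the grasp point.
Start: joints at [-1.252, 0.321, -0.07, 1.45, 0.023, 1.371, -0.057], TCP at [0.195, 0.62, 0.223] pointing down, gripper open.
Joint ranges: [-2.86, 2.86], [-0.3, 2.09], [-1.38, 1.24], [0.06, 2.45], [-1.56, 4.7], [0.09, 2.05], [-2.69, 2.69]. Speed limits (rad/s): [2.57, 2.57, 3.14, 3.14, 3.14, 3.14, 3.14].

INTERFACE

Orientations are given as a rotation vector (axis times angle).
In Python, from bench import ctrl, get_image, camera_info gives the robot as it stands.
- The arm moves only by the tool carry_out, never from a script. Its argument "commands" is a list of rows, each an object of numbers: "tx", "ty", "tz": the shift along the tool's x, y, z in m; "rx", "ry", "rz": the turn, a rotation vector about the tool's x, y, z in rad; "jaw": the opening, from 0 (shut) to 1 (fully open). In form: [{"tx": .., "ty": .., "tz": .., "rx": .., "ry": .., "rz": .., "jaw": ..}, ...]. A call has 1 to 12 rows; each row is the pose to reach, as a shift and turn from the pose commanded when the call began, along the tool's axes at that moment; what a row does not reach only later rows make up. A row lasts 1/8 s, in which the tool goes at most 62.5 mm and 10.7 degrees, less where a joint would pass 70% of its speed; a pose out of reach is approached as far as the arm can. A call with a gripper value outside its range is refused whole. The fingers move at their own pace and stop on an object; "grip_force" is the grip in N (left out, the last holds). Time passes only in rows, so rows that repeat a pose let the fingers close. It gives the time, the measured TCP pose, the force and the opening at its end, in the units of the state.
- ctrl.get_state(): the state, without advancing time (a new reading comes with each control period).
- get_image(name): name is "side" or "top" or "wrist"; returns the picture (480x640x3 uint8, red, green, blue); there is no depth.
- camera_info(name): a dict with "intrinsics" (3x3 intrinsics, pixels), "R" (3x3) and "t" (3): a world point X has camera coordinates R X + t. Camera axes: x right, y down, z forward; pixel columns grow to the right and rows downward; lengths in m; the calibration is good to about 2 mm. A picture is of the moment at which its call begins: read the wrist's pose just before it. camera_info takes no time and is no camera call; for the wrist camera it gives the pose at the moment of the call.
- ctrl.close_job(): hands the job in, once; it reports no verdict.
The state is a dict: "time": time; "joint_positions": joint angles; "qd": joint speeds; "joint_torque": joint torques, N m; "position": TCP position; "tool_rot": TCP orientation; "ft_force": force on the tool from outside, world axes, zero at the start; "torque": the same for the moment, N m; "grip_width": opening from 0.0 (shut) to 1.0 (fully open).
Only numpy, scipy, OpenCV 4.12 (cv2) and the standard library are available. Lean on these libraries where they do the work, as an engineer would, in place of code of your own. Each camera call takes 0.05 s, during which the arm holds its last target.

TASK

Slide the cover of the tackle case all the way back, lay the longer of the two wooden plug lures down in the case (lower it in, do not drop it), let go, and slide the cover fully shut over it. Leave the other things on the worktop where they are.

Things in the scene. Friction and masses are not known exactly. Their poses are not given: they have to be found in the camera images.
- case: plywood tackle case with a sliding wooden cover, screwed to the worktop. Outside 106 mm (its x) by 170 mm (its y) by 40 mm high to the tops of its walls (47 mm with the cover and the guide rails). Origin: centre of the underside, on the worktop; z up. One open bay inside, 90 mm (x) by 150 mm (y); its floor is 6 mm above the worktop, the cover's underside 41 mm above the worktop. The cover slides along the case's y axis.
- cover (a joint): how far the sliding cover is drawn back, m: 0 = fully shut, 0.155 = fully back (stop at both ends). It opens towards the case's -y (the robot's right), overhanging that end; fully back it uncovers 145 mm of the bay, from its +y end. It runs with about 2.5 N of friction and stays where it is left. It may start up to 35 mm open.
- ridge (a point): middle of the finger ridge that stands up across the cover near the cover's +y end: 70 mm long (case x), 12 mm thick (case y), 16 mm high, from 47 to 63 mm above the worktop; this point is half-way up, 55 mm above the worktop. It is at case y = +68 mm when shut and -87 mm when fully back. Push either long face of it to slide the cover. Axes as the case's.
- long_plug_mid (a point): the long slender dark wooden plug lure (no hooks), to be put away: body 108 mm long along its y, 28 mm across (the middle 45 mm at full thickness), rounded and tapering ends, about 60 g; a small metal lip makes it about 116 mm overall, at the -y end. Flat belly, so it does not roll. This point is its centre, 14 mm above what it lies on; z up.
- winder: flat wooden line winder, 50 x 94 x 10 mm, lying near the plugs; bystander
- short_plug_mid (a point): bystander: the short fat wooden plug, body 66 mm long and 32 mm across, same dark wood as the long one; point at its middle, 16 mm above what it lies on
- mug: ceramic mug, 82 mm across, 92 mm tall, far side; bystander
- reel: black baitcasting reel, about 100 x 80 x 62 mm, far side; bystander
- pliers: stainless pliers, 160 mm long, lying at the right; bystander
- spool: grey line spool, 68 mm across, 42 mm tall, at the right; bystander
- oil: small white oil bottle, 40 mm across, 100 mm tall, far right; bystander
- worm: yellow lure, 86 mm long, far side; bystander

How it is judged:
By the outcome, as a careful person would: the job done as asked, in the order asked, and still so for the second after the job is handed in, with the robot touching nothing.
It also fails if it takes over 64 s, if anything falls off the work surface, if the arm or the gripper's body presses on something with over 40 N, if the wrist force passes 120 N, or if a joint passes its speed limit or range.

## Working session

There is one attempt and no reset: what is moved stays moved. The work goes in short steps, Python scripts to look and compute and a tool call to move; the robot and the scene stay as the last step left them, time stands still between calls to the robot, and variables do not carry over. Pictures are saved under pics/ and viewed, and the job is handed in when it is done.

Besides the shell and the picture viewer there is one more tool, called after ">>>" in YAML: its name, and indented under it one key for each argument. carry_out: Moves the arm, as the interface text tells. Its arguments: {"type":"object","properties":{"commands":{"type":"array"},"grip_force":{"type":"number"}},"required":["commands"]}

```bash
mkdir -p pics; ls
python3 - <<'E'
from bench import ctrl,get_image,camera_info
import cv2
print(ctrl.get_state())
for n in("top","side","wrist"):
    i=camera_info(n);print(n,i)
    cv2.imwrite(f"pics/{n}0.png",get_image(n)[:,:,::-1])
E
```

```text
pics
{'time': 0.0, 'joint_positions': array([-1.25191036,  0.3218275 , -0.07006958,  1.45167777,  0.02263043,
        1.37081191, -0.05690911]), 'qd': array([ 9.86010592e-04, -2.88029763e-04, -3.39366864e-04, -2.51530015e-04,
        5.46583267e-05, -1.55200432e-03, -8.94430360e-04]), 'joint_torque': array([ 6.50485958e-05, -4.91285419e+01, -4.03436981e-01, -3.12537146e+01,
       -6.38693897e-02,  4.33574268e-02,  1.88176305e-04]), 'position': array([0.19495721, 0.61948591, 0.22145711]), 'tool_rot': array([-4.76860570e-01, -3.10502617e+00,  3.03346206e-03]), 'ft_force': array([ 0.09183958, -0.149043  ,  0.04269408]), 'torque': array([ 0.00595087, -0.02173214,  0.01978559]), 'grip_width': 0.9998898015321824}
top {'intrinsics': array([[478.98514961,   0.        , 328.71983004],
       [  0.        , 478.98514961, 240.8350622 ],
       [  0.        ,   0.        ,   1.        ]]), 'R': array([[ 0.00129675, -0.99994118,  0.01076794],
       [-0.98855729, -0.00290608, -0.15081792],
       [ 0.15084034, -0.01044915, -0.98850291]]), 't': array([-0.08319857,  0.58203207,  0.98087753])}
side {'intrinsics': array([[532.60894163,   0.        , 314.60163018],
       [  0.        , 532.60894163, 240.47993749],
       [  0.        ,   0.        ,   1.        ]]), 'R': array([[ 0.84948127, -0.52748443, -0.0119058 ],
       [-0.41253813, -0.64996145, -0.63824949],
       [ 0.32892836,  0.54709258, -0.76973751]]), 't': array([-0.50611561,  0.23000643,  1.42421828])}
wrist {'intrinsics': array([[344.25845084,   0.        , 320.79312532],
       [  0.        , 344.25845084, 243.02049116],
       [  0.        ,   0.        ,   1.        ]]), 'R': array([[ 0.29891373,  0.95427956, -0.00104688],
       [ 0.92185254, -0.28847256,  0.25878849],
       [ 0.24665457, -0.0783205 , -0.96593345]]), 't': array([-0.65002182, -0.03163924,  0.38893247])}
```

View pics/top0.png

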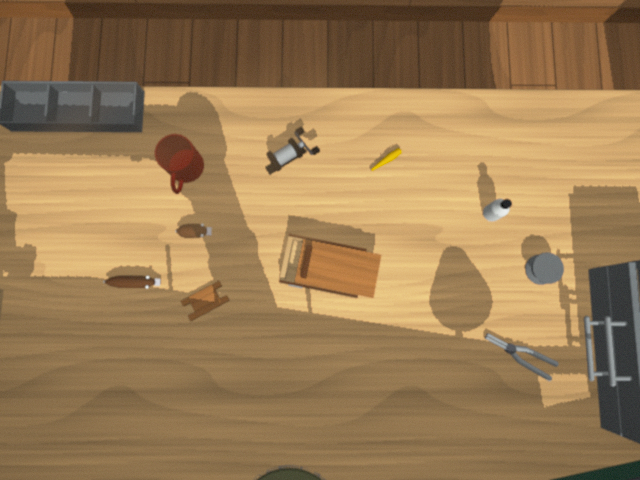

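View pics/side0.png

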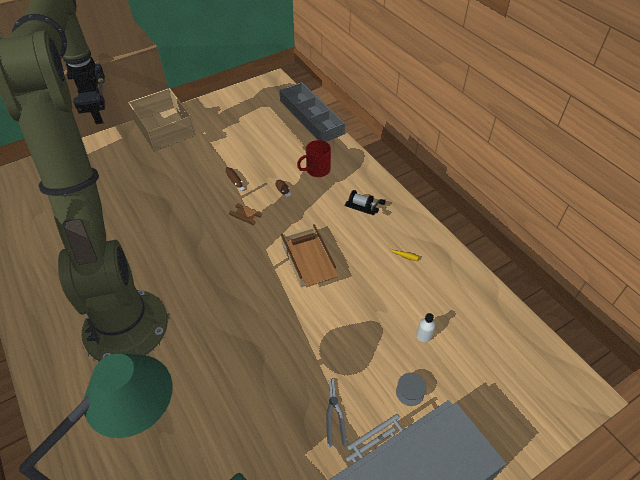

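View pics/wrist0.png

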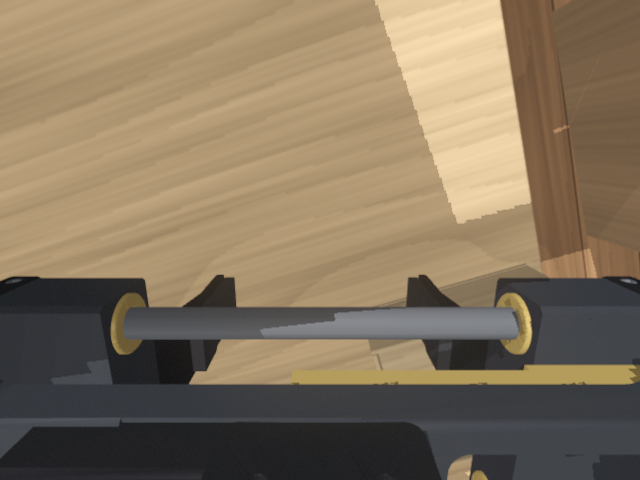

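The top view shows the case around (330,265), the long plug around (133,282), the short plug around (193,231), and the winder around (205,299). I'll enlarge these areas next.

Run:
```python
import cv2
a=cv2.imread("pics/top0.png")
cv2.imwrite("pics/c1.png",cv2.resize(a[220:310,270:390],None,fx=6.5,fy=6.5,interpolation=cv2.INTER_CUBIC))
cv2.imwrite("pics/c2.png",cv2.resize(a[215:325,95:235],None,fx=5,fy=5,interpolation=cv2.INTER_CUBIC))
```

```text
(no output)
```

View pics/c1.png

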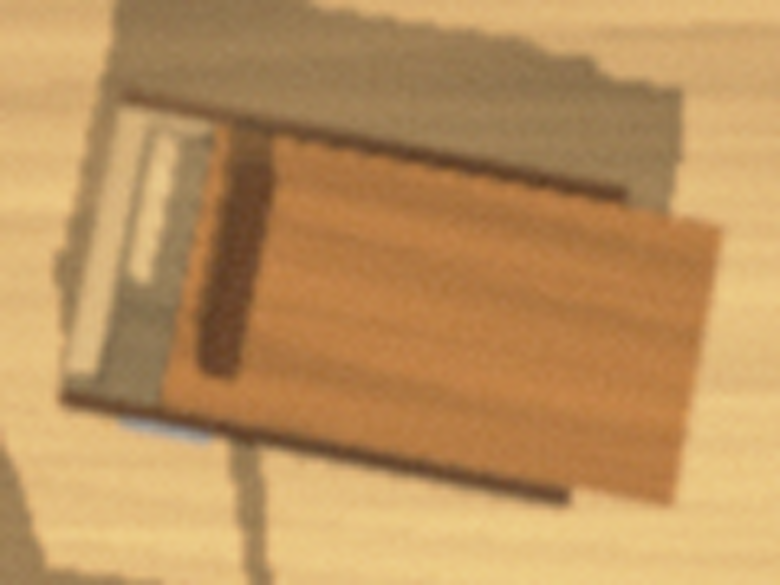

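View pics/c2.png

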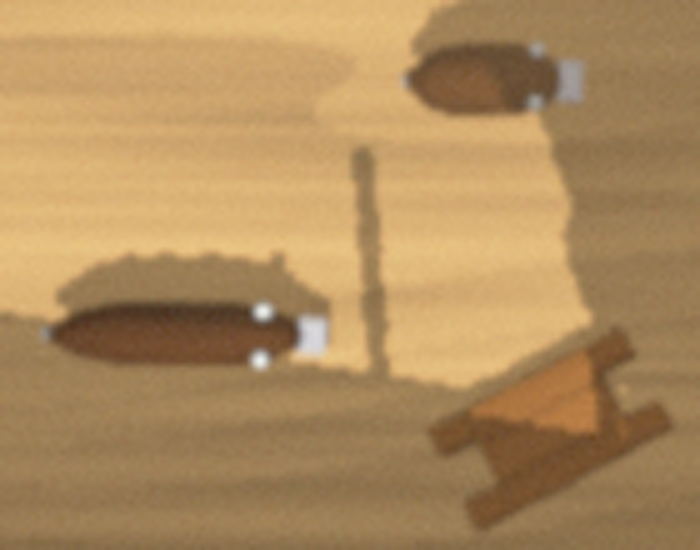

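```bash
cat > h.py <<'E'
import numpy as np
from bench import ctrl,get_image,camera_info
import cv2
from scipy.spatial.transform import Rotation as Rn
def ray(c,u,v,z):
    K,R,t=c["intrinsics"],np.array(c["R"]),np.array(c["t"])
    d=R.T@np.linalg.solve(K,[u,v,1]);o=-R.T@t
    return o+d*(z-o[2])/d[2]
def proj(c,X):
    p=c["intrinsics"]@(np.array(c["R"])@np.array(X)+c["t"]);return p[:2]/p[2]
E
python3 - <<'E'
from h import *
c=camera_info("top")
f=lambda x,y,s,ox,oy,z:ray(c,(x+.5)/s-.5+ox,(y+.5)/s-.5+oy,z)
A=[f(x,y,6.5,270,220,.047) for x,y in((122,92),(627,190),(60,402),(568,500))]
for a in A:print(a)
fl,fr,nl,nr=A
yd=(fl-fr)+(nl-nr);yd/=np.linalg.norm(yd);print("ydir",yd,np.degrees(np.arctan2(-yd[0],yd[1])),np.linalg.norm(fl-fr),np.linalg.norm(nl-nr),np.linalg.norm(fl-nl),np.linalg.norm(fr-nr))
ctr=sum(A)/4;print("centre",ctr)
xd=np.array([yd[1],-yd[0],0])
for n,x,y,z in(("ridge left bot",197,372,.063),("ridge r bot",238,378,.063),("ridge rt",273,145,.063),("ridge lt",232,145,.063),("cover end far",722,228,.047),("cover near",675,505,.047)):
    p=f(x,y,6.5,270,220,z);print(n,p,"case x,y",(p-ctr)@xd,(p-ctr)@yd)
for n,x,y,z in(("nose",48,334,.014),("bodyend",300,334,.014),("lip",326,334,.012),("far",170,303,.014),("near",170,366,.014),("w1",615,330,.01),("w2",430,440,.01),("w3",480,530,.01),("w4",670,412,.01),("snose",405,80,.016),("slip",584,82,.016),("snear",490,114,.016)):
    print(n,f(x,y,5,95,215,z))
s=ctrl.get_state();R=Rn.from_rotvec(s["tool_rot"]).as_matrix();print(R)
E
```

```text
[0.59695566 0.00443    0.047     ]
[ 0.56487723 -0.16154182  0.047     ]
[0.4950538  0.02307707 0.047     ]
[ 0.4637671  -0.14140589  0.047     ]
ydir [0.18832038 0.98210765 0.        ] -10.854779922724102 0.16904339670349788 0.16743208730033604 0.10359392963605528 0.10309565173438513
centre [ 0.53016345 -0.06886016  0.047     ]
ridge left bot [ 0.50364613 -0.02198067  0.063     ] case x,y -0.03487122158343958 0.04104694913341012
ridge r bot [ 0.50175688 -0.03509127  0.063     ] case x,y -0.03425767892901825 0.027815150665920416
ridge rt [ 0.57706207 -0.04576532  0.063     ] case x,y 0.04171026745334118 0.03151357928971922
ridge lt [ 0.57702346 -0.03252214  0.063     ] case x,y 0.03917838463462958 0.04451254321657908
cover end far [ 0.55240415 -0.19255449  0.047     ] case x,y 0.04513692538416414 -0.11729276969932102
cover near [ 0.46221947 -0.17599047  0.047     ] case x,y -0.0465534780698746 -0.1180087322418941
nose [0.49654481 0.40403938 0.014     ]
bodyend [0.49676436 0.29526747 0.014     ]
lip [0.49691969 0.28471145 0.012     ]
far [0.51009708 0.35227167 0.014     ]
near [0.4828259  0.35052517 0.014     ]
w1 [0.49904801 0.15990214 0.01      ]
w2 [0.45132946 0.23805819 0.01      ]
w3 [0.41292758 0.21476562 0.01      ]
w4 [0.46354584 0.13480066 0.01      ]
snose [0.6083656 0.2547685 0.016    ]
slip [0.60772123 0.17615069 0.016     ]
snear [0.59332475 0.21680063 0.016     ]
[[-9.53913351e-01  3.00081979e-01 -3.53607456e-04]
 [ 3.00082172e-01  9.53912250e-01 -1.45269811e-03]
 [-9.86180419e-05 -1.49185942e-03 -9.99998882e-01]]
```

```bash
cat >> h.py <<'E'
CT=np.array([.5302,-.0689,0]);YD=np.array([.1883,.9821,0]);YD/=np.linalg.norm(YD);XD=np.array([YD[1],-YD[0],0])
def case(x,y,z): return CT+x*XD+y*YD+np.array([0,0,z])
def delta(p,ang=None):
    s=ctrl.get_state();Rt=Rn.from_rotvec(s["tool_rot"]);R=Rt.as_matrix()
    print("t",s["time"],"pos",s["position"].round(4),"yang",np.degrees(np.arctan2(R[1,1],R[0,1])).round(2),"F",s["ft_force"].round(2),"w",s["grip_width"])
    q=s["position"]-CT;print("case",(q@XD).round(4),(q@YD).round(4))
    print("shift",(R.T@(np.array(p)-s["position"])).round(4))
    if ang is not None:
        a=np.radians(ang);y=np.array([np.cos(a),np.sin(a),0]);z=np.array([0,0,-1.]);T=np.stack([np.cross(y,z),y,z],1)
        print("rot",(Rt.inv()*Rn.from_matrix(T)).as_rotvec().round(4))
E
python3 -c "
from h import *
delta(case(0,.078,.15),-10.85)"
```

```text
t 0.15 pos [0.195  0.6196 0.2217] yang 72.54 F [-0.47 -0.36 -0.52] w 1.0007835733072932
case -0.4589 0.6131
shift [-0.5174 -0.4786  0.0725]
rot [-1.1000e-03  1.2000e-03  1.4554e+00]
```

>>> carry_out:
  commands:
    - {"tx": -0.04,"ty": -0.037,"tz": 0.0,"rz": 0.12,"jaw": 0.35}
    - {"tx": -0.08,"ty": -0.074,"tz": 0.0,"rz": 0.24,"jaw": 0.35}
    - {"tx": -0.12,"ty": -0.111,"tz": 0.0,"rz": 0.36,"jaw": 0.35}
    - {"tx": -0.16,"ty": -0.148,"tz": 0.01,"rz": 0.48,"jaw": 0.35}
    - {"tx": -0.2,"ty": -0.185,"tz": 0.01,"rz": 0.6,"jaw": 0.35}
    - {"tx": -0.24,"ty": -0.222,"tz": 0.02,"rz": 0.72,"jaw": 0.35}
    - {"tx": -0.28,"ty": -0.259,"tz": 0.02,"rz": 0.84,"jaw": 0.35}
    - {"tx": -0.32,"ty": -0.296,"tz": 0.03,"rz": 0.96,"jaw": 0.35}
    - {"tx": -0.36,"ty": -0.333,"tz": 0.03,"rz": 1.08,"jaw": 0.35}
    - {"tx": -0.4,"ty": -0.37,"tz": 0.03,"rz": 1.2,"jaw": 0.35}
    - {"tx": -0.44,"ty": -0.407,"tz": 0.03,"rz": 1.32,"jaw": 0.35}
    - {"tx": -0.48,"ty": -0.444,"tz": 0.03,"rz": 1.455,"jaw": 0.35}

```text
invalid input
```

```bash
python3 -c "
from h import *
delta(case(0,.078,.12),-10.85)"
```

```text
t 0.15 pos [0.195  0.6196 0.2217] yang 72.54 F [-0.47 -0.36 -0.52] w 1.0007835733072932
case -0.4589 0.6131
shift [-0.5174 -0.4786  0.1025]
rot [-1.1000e-03  1.2000e-03  1.4554e+00]
```

>>> carry_out:
  commands:
    - {"tx": -0.04,"ty": -0.037,"tz": 0.0,"rx": 0,"ry": 0,"rz": 0.12,"jaw": 0.35}
    - {"tx": -0.08,"ty": -0.074,"tz": 0.0,"rx": 0,"ry": 0,"rz": 0.24,"jaw": 0.35}
    - {"tx": -0.12,"ty": -0.111,"tz": 0.0,"rx": 0,"ry": 0,"rz": 0.36,"jaw": 0.35}
    - {"tx": -0.16,"ty": -0.148,"tz": 0.01,"rx": 0,"ry": 0,"rz": 0.48,"jaw": 0.35}
    - {"tx": -0.2,"ty": -0.185,"tz": 0.01,"rx": 0,"ry": 0,"rz": 0.6,"jaw": 0.35}
    - {"tx": -0.24,"ty": -0.222,"tz": 0.02,"rx": 0,"ry": 0,"rz": 0.72,"jaw": 0.35}
    - {"tx": -0.28,"ty": -0.259,"tz": 0.02,"rx": 0,"ry": 0,"rz": 0.84,"jaw": 0.35}
    - {"tx": -0.32,"ty": -0.296,"tz": 0.03,"rx": 0,"ry": 0,"rz": 0.96,"jaw": 0.35}
    - {"tx": -0.36,"ty": -0.333,"tz": 0.03,"rx": 0,"ry": 0,"rz": 1.08,"jaw": 0.35}
    - {"tx": -0.4,"ty": -0.37,"tz": 0.03,"rx": 0,"ry": 0,"rz": 1.2,"jaw": 0.35}
    - {"tx": -0.44,"ty": -0.407,"tz": 0.03,"rx": 0,"ry": 0,"rz": 1.32,"jaw": 0.35}
    - {"tx": -0.48,"ty": -0.444,"tz": 0.03,"rx": 0,"ry": 0,"rz": 1.455,"jaw": 0.35}

```text
time: 1.65
position: [0.5203, 0.051, 0.1926]
tool_rot: [-2.425, -1.997, -0.001]
ft_force: [0.4, -0.1, 0.1]
grip_width: 0.352
```

```bash
python3 -c "
from h import *
delta(case(0,.078,.12),-10.85)"
```

```text
t 1.65 pos [0.5203 0.051  0.1926] yang -11.06 F [ 0.38 -0.07  0.12] w 0.3519169101609046
case -0.0323 0.1159
shift [-0.0378  0.0324  0.0726]
rot [ 0.0003 -0.0006 -0.0036]
```

>>> carry_out:
  commands:
    - {"tx": -0.02,"ty": 0.017,"tz": 0.02,"rx": 0,"ry": 0,"rz": 0,"jaw": 0.35}
    - {"tx": -0.038,"ty": 0.0325,"tz": 0.04,"rx": 0,"ry": 0,"rz": 0,"jaw": 0.35}
    - {"tx": -0.038,"ty": 0.0325,"tz": 0.07,"rx": 0,"ry": 0,"rz": 0,"jaw": 0.35}
    - {"tx": -0.038,"ty": 0.0325,"tz": 0.1,"rx": 0,"ry": 0,"rz": 0,"jaw": 0.35}
    - {"tx": -0.038,"ty": 0.0325,"tz": 0.12,"rx": 0,"ry": 0,"rz": 0,"jaw": 0.35}
    - {"tx": -0.038,"ty": 0.0325,"tz": 0.12,"rx": 0,"ry": 0,"rz": 0,"jaw": 0.35}

```text
time: 2.4
position: [0.5429, 0.0089, 0.0709]
tool_rot: [-2.42, -2.001, 0.006]
ft_force: [0.1, -0.6, 0.4]
grip_width: 0.347
```

```bash
python3 -c "
from h import *
delta(case(0,.078,.053),-10.85)
for n in('top','wrist','side'):
  a=get_image(n)[:,:,::-1]
  if n!='wrist': a=cv2.resize(a[200:320,240:400] if n=='top' else a[190:310,230:390],None,fx=4,fy=4,interpolation=cv2.INTER_CUBIC)
  cv2.imwrite('pics/%s1.png'%n,a)
"
```

```text
t 2.4 pos [0.5429 0.0089 0.0709] yang -10.83 F [ 0.09 -0.55  0.39] w 0.3472026431421757
case -0.0022 0.0788
shift [-0.0008  0.0023  0.0179]
rot [-0.0036  0.0016  0.0003]
```

View pics/wrist1.png

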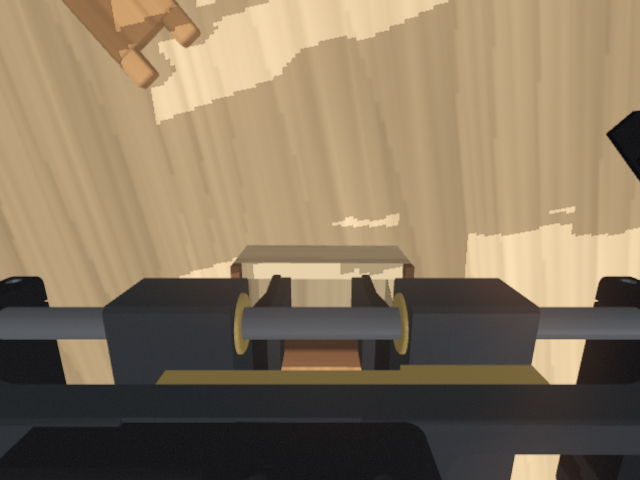

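View pics/side1.png

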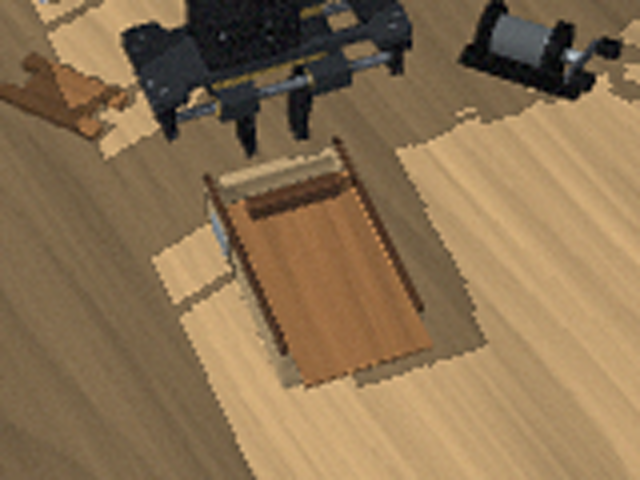

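The wrist view shows the case laterally centred under the fingers, with the rails at columns 237 and 410. In the side view both fingertips are ahead of the ridge's +y face. Next I descend and push.

>>> carry_out:
  commands:
    - {"tx": 0,"ty": 0.002,"tz": 0.01,"rx": 0,"ry": 0,"rz": 0,"jaw": 0.35}
    - {"tx": 0,"ty": 0.002,"tz": 0.018,"rx": 0,"ry": 0,"rz": 0,"jaw": 0.35}
    - {"tx": -0.01,"ty": 0.002,"tz": 0.018,"rx": 0,"ry": 0,"rz": 0,"jaw": 0.35}
    - {"tx": -0.02,"ty": 0.002,"tz": 0.018,"rx": 0,"ry": 0,"rz": 0,"jaw": 0.35}
    - {"tx": -0.03,"ty": 0.002,"tz": 0.018,"rx": 0,"ry": 0,"rz": 0,"jaw": 0.35}
    - {"tx": -0.04,"ty": 0.002,"tz": 0.018,"rx": 0,"ry": 0,"rz": 0,"jaw": 0.35}
    - {"tx": -0.052,"ty": 0.002,"tz": 0.018,"rx": 0,"ry": 0,"rz": 0,"jaw": 0.35}
    - {"tx": -0.064,"ty": 0.002,"tz": 0.018,"rx": 0,"ry": 0,"rz": 0,"jaw": 0.35}
    - {"tx": -0.078,"ty": 0.002,"tz": 0.018,"rx": 0,"ry": 0,"rz": 0,"jaw": 0.35}
    - {"tx": -0.092,"ty": 0.002,"tz": 0.018,"rx": 0,"ry": 0,"rz": 0,"jaw": 0.35}

```text
time: 3.8
position: [0.529, -0.0826, 0.0547]
tool_rot: [-2.421, -2.002, -0.0]
ft_force: [0.7, 3.3, 1.2]
grip_width: 0.345
```

```bash
python3 -c "
from h import *
delta(case(0,-.068,.053),-10.85)
for n in('wrist','side'):
  a=get_image(n)[:,:,::-1]
  if n!='wrist': a=cv2.resize(a[190:310,230:390],None,fx=4,fy=4,interpolation=cv2.INTER_CUBIC)
  cv2.imwrite('pics/%s2.png'%n,a)
"
```

```text
t 3.8 pos [ 0.529  -0.0826  0.0547] yang -10.83 F [0.71 3.28 1.2 ] w 0.3450753513054339
case 0.0014 -0.0137
shift [-0.0543 -0.0014  0.0017]
rot [-0.0001 -0.0002  0.0003]
```

View pics/side2.png

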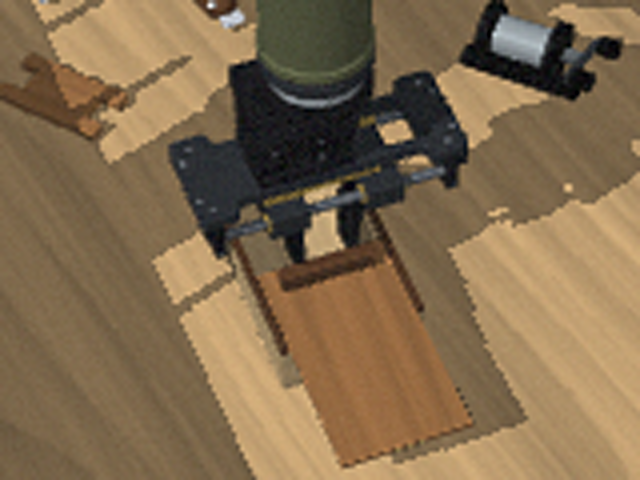

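>>> carry_out:
  commands:
    - {"tx": -0.012,"ty": -0.001,"tz": 0.001,"rx": 0,"ry": 0,"rz": 0,"jaw": 0.35}
    - {"tx": -0.024,"ty": -0.001,"tz": 0.001,"rx": 0,"ry": 0,"rz": 0,"jaw": 0.35}
    - {"tx": -0.036,"ty": -0.001,"tz": 0.001,"rx": 0,"ry": 0,"rz": 0,"jaw": 0.35}
    - {"tx": -0.046,"ty": -0.001,"tz": 0.001,"rx": 0,"ry": 0,"rz": 0,"jaw": 0.35}
    - {"tx": -0.052,"ty": -0.001,"tz": 0.001,"rx": 0,"ry": 0,"rz": 0,"jaw": 0.35}
    - {"tx": -0.056,"ty": -0.001,"tz": 0.001,"rx": 0,"ry": 0,"rz": 0,"jaw": 0.35}

```text
time: 4.65
position: [0.5178, -0.1369, 0.0536]
tool_rot: [2.421, 2.002, 0.0]
ft_force: [2.5, 1.3, 1.0]
grip_width: 0.349
```

```bash
python3 -c "
from h import *
delta(case(0,-.071,.053),-10.85)
for n in('top','side'):
  a=get_image(n)[:,:,::-1]
  a=cv2.resize(a[190:310,230:390] if n=='side' else a[200:320,260:420],None,fx=4,fy=4,interpolation=cv2.INTER_CUBIC)
  cv2.imwrite('pics/%s3.png'%n,a)
"
```

```text
t 4.65 pos [ 0.5178 -0.1369  0.0536] yang -10.84 F [2.49 1.32 1.01] w 0.3493062482616421
case 0.0006 -0.0691
shift [-0.0019 -0.0006  0.0006]
rot [ 0.0003 -0.0001  0.0002]
```

View pics/side3.png

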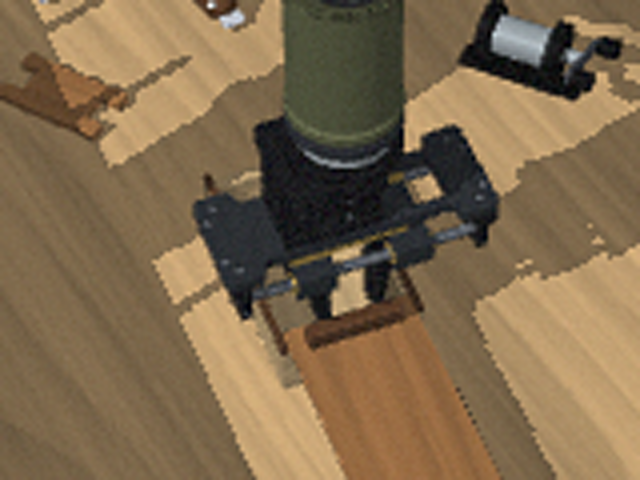

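>>> carry_out:
  commands:
    - {"tx": -0.002,"ty": 0,"tz": 0,"rx": 0,"ry": 0,"rz": 0,"jaw": 0.35}
    - {"tx": -0.004,"ty": 0,"tz": 0,"rx": 0,"ry": 0,"rz": 0,"jaw": 0.35}
    - {"tx": -0.004,"ty": 0,"tz": 0,"rx": 0,"ry": 0,"rz": 0,"jaw": 0.35}

```text
time: 5.12
position: [0.5171, -0.1373, 0.0534]
tool_rot: [-2.417, -2.002, -0.003]
ft_force: [1.9, 7.5, 1.4]
grip_width: 0.352
```

```bash
python3 -c "
from h import *
delta(case(0,-.071,.053),-10.85)"
```

```text
t 5.125 pos [ 0.5171 -0.1373  0.0534] yang -10.73 F [1.92 7.54 1.43] w 0.35170365463208364
case -0.0 -0.0696
shift [-0.0014  0.      0.0004]
rot [-0.0014 -0.0038  0.002 ]
```

The cover is at its back stop: the force rose to 7.5 N and the motion ceased. Now the plug.

```bash
python3 -c "
from h import *
delta([.4966,.350,.13],0)"
```

```text
t 5.125 pos [ 0.5171 -0.1373  0.0534] yang -10.73 F [1.92 7.54 1.43] w 0.35170365463208364
case -0.0 -0.0696
shift [ 0.4752 -0.111  -0.0746]
rot [-0.001  -0.0039 -0.1873]
```

>>> carry_out:
  commands:
    - {"tx": 0.012,"ty": 0,"tz": -0.005,"rx": 0,"ry": 0,"rz": 0,"jaw": 0.35}
    - {"tx": 0.02,"ty": -0.003,"tz": -0.045,"rx": 0,"ry": 0,"rz": 0,"jaw": 0.4}
    - {"tx": 0.06,"ty": -0.014,"tz": -0.08,"rx": 0,"ry": 0,"rz": -0.02,"jaw": 0.6}
    - {"tx": 0.11,"ty": -0.026,"tz": -0.08,"rx": 0,"ry": 0,"rz": -0.04,"jaw": 0.7}
    - {"tx": 0.16,"ty": -0.038,"tz": -0.08,"rx": 0,"ry": 0,"rz": -0.06,"jaw": 0.7}
    - {"tx": 0.21,"ty": -0.05,"tz": -0.08,"rx": 0,"ry": 0,"rz": -0.08,"jaw": 0.7}
    - {"tx": 0.26,"ty": -0.061,"tz": -0.08,"rx": 0,"ry": 0,"rz": -0.1,"jaw": 0.7}
    - {"tx": 0.31,"ty": -0.072,"tz": -0.08,"rx": 0,"ry": 0,"rz": -0.12,"jaw": 0.7}
    - {"tx": 0.36,"ty": -0.084,"tz": -0.08,"rx": 0,"ry": 0,"rz": -0.14,"jaw": 0.7}
    - {"tx": 0.41,"ty": -0.095,"tz": -0.08,"rx": 0,"ry": 0,"rz": -0.16,"jaw": 0.7}
    - {"tx": 0.45,"ty": -0.105,"tz": -0.08,"rx": 0,"ry": 0,"rz": -0.187,"jaw": 0.7}
    - {"tx": 0.45,"ty": -0.105,"tz": -0.08,"rx": 0,"ry": 0,"rz": -0.187,"jaw": 0.7}

```text
time: 6.62
position: [0.4966, 0.325, 0.1329]
tool_rot: [-2.216, -2.227, 0.002]
ft_force: [0.4, -0.5, -1.0]
grip_width: 0.697
```

```bash
python3 -c "
from h import *
delta([.4966,.350,.06],0)
c=camera_info('wrist')
print([proj(c,p).round(1) for p in ([.4965,.404,.014],[.4969,.2847,.012],[.51,.352,.014],[.483,.352,.014])])
for n in('top','wrist'):
  a=get_image(n)[:,:,::-1]
  if n!='wrist': a=cv2.resize(a[200:320,240:400],None,fx=4,fy=4,interpolation=cv2.INTER_CUBIC)
  cv2.imwrite('pics/%s4.png'%n,a)
"
```

```text
t 6.625 pos [0.4966 0.325  0.1329] yang 0.27 F [ 0.4  -0.52 -0.99] w 0.6969096535709469
case -0.1072 0.3805
shift [0.0251 0.0002 0.0729]
rot [-0.0007  0.0007  0.0047]
[array([321.5, 140.6]), array([321. , 282.6]), array([337.5, 206.8]), array([304.6, 206.6])]
```

View pics/wrist4.png

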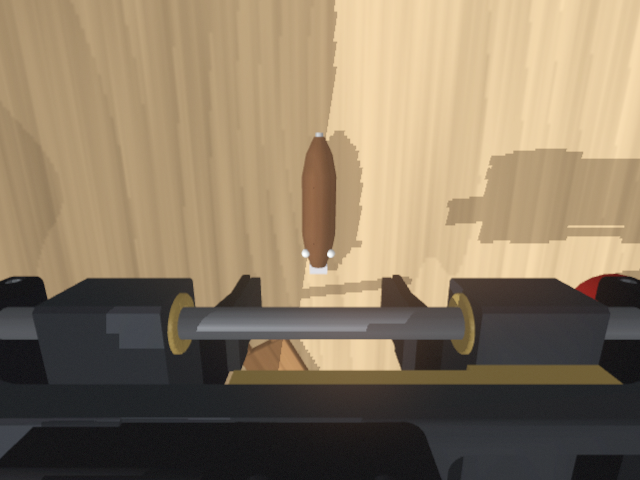

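View pics/top4.png

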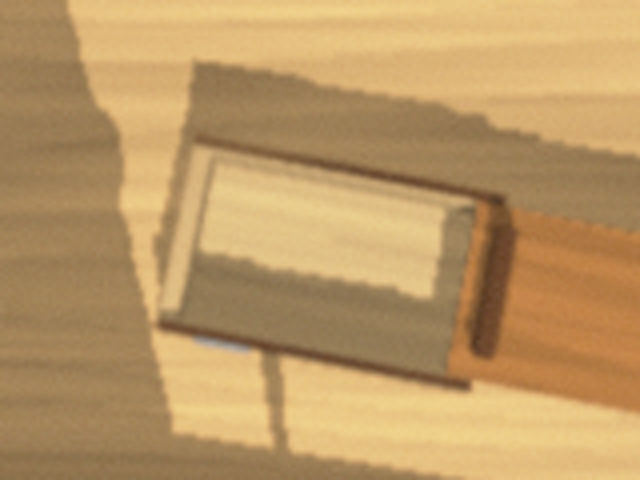

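The wrist view puts the plug's nose at (319,132) and its lip end at (318,273). The projection predicts both about 9 px lower. I'll check against the side camera.

```bash
python3 -c "
from h import *
delta([.4966,.350,.06],0)
c=camera_info('wrist')
for u,v,z in((319,132,.013),(318,273,.012),(303,200,.014),(335.5,200,.014)):print(ray(c,u,v,z))
print(proj(c,[.4966,.325,.1329]))
c=camera_info('side')
a=get_image('side')[:,:,::-1].copy()
for y in(.404,.2847):print(proj(c,[.4966,y,.013]),proj(c,[.4966,y+.0075,.013]))
cv2.imwrite('pics/side5.png',cv2.resize(a[150:220,190:300],None,fx=7,fy=7,interpolation=cv2.INTER_CUBIC))
b=cv2.imread('pics/side0.png');cv2.imwrite('pics/side5b.png',cv2.resize(b[150:220,190:300],None,fx=7,fy=7,interpolation=cv2.INTER_CUBIC))
"
```

```text
t 6.725 pos [0.4983 0.3202 0.1331] yang -0.1 F [-0.44  0.15 -0.39] w 0.7019500475579463
case -0.1046 0.3761
shift [ 0.03   -0.0017  0.073 ]
rot [-0.0001  0.0025 -0.0018]
[0.49687377 0.40547674 0.013     ]
[0.49577405 0.28852689 0.012     ]
[0.48371072 0.35251846 0.014     ]
[0.51025394 0.35250721 0.014     ]
[317.35933797 287.59675902]
[226.4974259 167.7091975] [225.52911354 166.43458731]
[242.51649706 188.79544214] [241.47397728 187.42315114]
```

View pics/side5b.png

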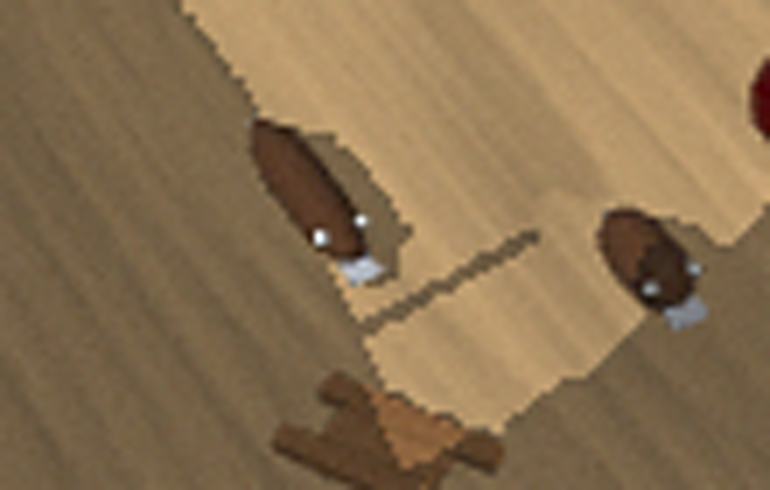

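The arm was still settling when I took the first picture. With the settled pose the wrist gives nose y 0.4055 and lip y 0.2885, which is within 3 mm of the top camera. I'll use a plug centre of (0.497, 0.351).

>>> carry_out:
  commands:
    - {"tx": 0.03,"ty": -0.001,"tz": 0.03,"rx": 0,"ry": 0,"rz": 0,"jaw": 0.75}
    - {"tx": 0.03,"ty": -0.001,"tz": 0.06,"rx": 0,"ry": 0,"rz": 0,"jaw": 0.75}
    - {"tx": 0.03,"ty": -0.001,"tz": 0.08,"rx": 0,"ry": 0,"rz": 0,"jaw": 0.75}
    - {"tx": 0.03,"ty": -0.001,"tz": 0.08,"rx": 0,"ry": 0,"rz": 0,"jaw": 0.75}
    - {"tx": 0.03,"ty": -0.001,"tz": 0.08,"rx": 0,"ry": 0,"rz": 0,"jaw": 0.75}

```text
time: 7.4
position: [0.4986, 0.3509, 0.0548]
tool_rot: [2.225, 2.217, 0.003]
ft_force: [0.6, 0.3, -0.4]
grip_width: 0.752
```

```bash
python3 -c "
from h import *
delta([.4967,.351,.006],0)
cv2.imwrite('pics/w6.png',get_image('wrist')[:,:,::-1])
a=get_image('side')[:,:,::-1]
cv2.imwrite('pics/side6.png',cv2.resize(a[130:220,180:300],None,fx=6,fy=6,interpolation=cv2.INTER_CUBIC))
"
```

```text
t 7.4 pos [0.4986 0.3509 0.0548] yang -0.19 F [ 0.61  0.27 -0.44] w 0.7520885524670886
case -0.1101 0.4063
shift [ 0.0001 -0.0019  0.0488]
rot [ 0.0016 -0.0009 -0.0034]
```

View pics/w6.png

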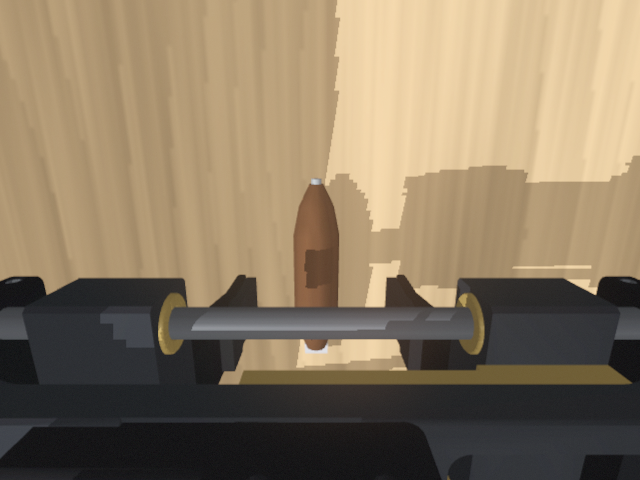

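View pics/side6.png

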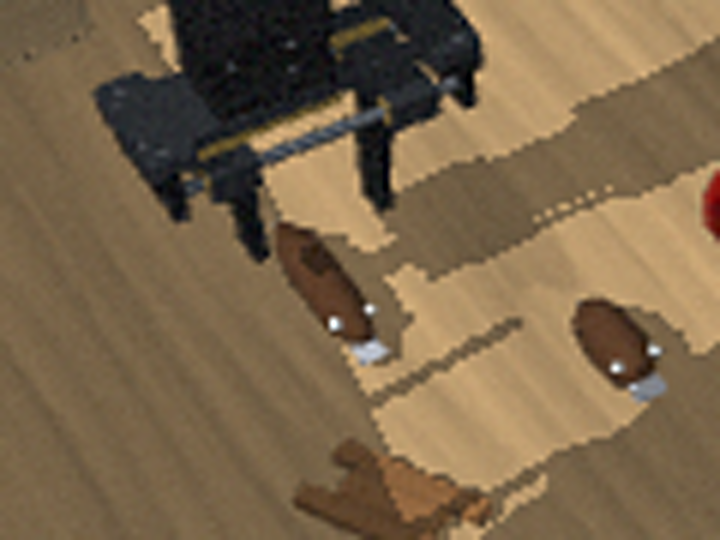

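The plug lies between the fingers and parallel to them, with its axis at about column 316.5, roughly 2 mm left of centre. I'll shift ty by -2 mm, descend, and close.

>>> carry_out:
  commands:
    - {"tx": 0,"ty": -0.002,"tz": 0.02,"rx": 0,"ry": 0,"rz": 0,"jaw": 0.75}
    - {"tx": 0,"ty": -0.002,"tz": 0.036,"rx": 0,"ry": 0,"rz": 0,"jaw": 0.75}
    - {"tx": 0,"ty": -0.002,"tz": 0.047,"rx": 0,"ry": 0,"rz": 0,"jaw": 0.75}
    - {"tx": 0,"ty": -0.002,"tz": 0.047,"rx": 0,"ry": 0,"rz": 0,"jaw": 0.6}
    - {"tx": 0,"ty": -0.002,"tz": 0.047,"rx": 0,"ry": 0,"rz": 0,"jaw": 0.4}
    - {"tx": 0,"ty": -0.002,"tz": 0.047,"rx": 0,"ry": 0,"rz": 0,"jaw": 0.2}
    - {"tx": 0,"ty": -0.002,"tz": 0.047,"rx": 0,"ry": 0,"rz": 0,"jaw": 0.15}
    - {"tx": 0,"ty": -0.002,"tz": 0.047,"rx": 0,"ry": 0,"rz": 0,"jaw": 0.15}
    - {"tx": 0,"ty": -0.002,"tz": 0.047,"rx": 0,"ry": 0,"rz": 0,"jaw": 0.15}
  grip_force: 20

```text
time: 8.62
position: [0.4956, 0.3514, 0.0069]
tool_rot: [2.224, 2.219, 0.001]
ft_force: [0.2, 0.5, 2.0]
grip_width: 0.313
```

```bash
python3 -c "
from h import *
delta([.4967,.351,.006],0)
"
```

```text
t 8.625 pos [0.4956 0.3514 0.0069] yang -0.12 F [0.17 0.5  2.02] w 0.3131802682270367
case -0.1131 0.4063
shift [-0.0004  0.0011  0.0009]
rot [ 0.0004 -0.0004 -0.002 ]
```

>>> carry_out:
  commands:
    - {"tx": 0,"ty": 0,"tz": -0.02,"rx": 0,"ry": 0,"rz": 0,"jaw": 0.15}
    - {"tx": 0,"ty": 0,"tz": -0.05,"rx": 0,"ry": 0,"rz": 0,"jaw": 0.15}
    - {"tx": 0,"ty": 0,"tz": -0.09,"rx": 0,"ry": 0,"rz": 0,"jaw": 0.15}
    - {"tx": 0,"ty": 0,"tz": -0.12,"rx": 0,"ry": 0,"rz": 0,"jaw": 0.15}
    - {"tx": 0,"ty": 0,"tz": -0.12,"rx": 0,"ry": 0,"rz": 0,"jaw": 0.15}

```text
time: 9.25
position: [0.4974, 0.3526, 0.1308]
tool_rot: [2.223, 2.219, 0.011]
ft_force: [0.6, 0.9, -1.0]
grip_width: 0.312
```

```bash
python3 -c "
from h import *
delta(case(0,.0065,.125),-10.85)
cv2.imwrite('pics/w7.png',get_image('wrist')[:,:,::-1])
a=get_image('side')[:,:,::-1]
cv2.imwrite('pics/side7.png',cv2.resize(a[100:220,180:300],None,fx=5,fy=5,interpolation=cv2.INTER_CUBIC))
"
```

```text
t 9.25 pos [0.4974 0.3526 0.1308] yang -0.12 F [ 0.58  0.85 -1.  ] w 0.31233561813809285
case -0.1116 0.4078
shift [-0.4151  0.0349  0.004 ]
rot [ 0.0048 -0.0052  0.1873]
```

View pics/w7.png

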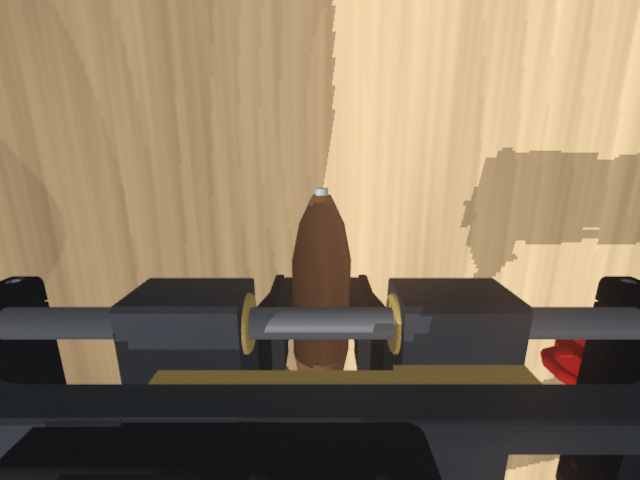

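View pics/side7.png

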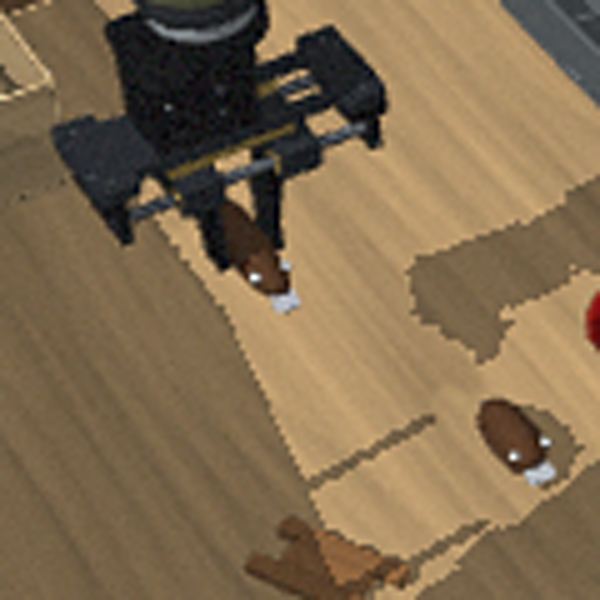

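The plug is held level, with its nose at (321,191) in the wrist view. Now I carry it to the case.

>>> carry_out:
  commands:
    - {"tx": -0.02,"ty": 0.002,"tz": 0,"rx": 0,"ry": 0,"rz": 0.01,"jaw": 0.15}
    - {"tx": -0.06,"ty": 0.005,"tz": 0,"rx": 0,"ry": 0,"rz": 0.03,"jaw": 0.15}
    - {"tx": -0.11,"ty": 0.009,"tz": 0,"rx": 0,"ry": 0,"rz": 0.05,"jaw": 0.15}
    - {"tx": -0.16,"ty": 0.013,"tz": 0,"rx": 0,"ry": 0,"rz": 0.08,"jaw": 0.15}
    - {"tx": -0.21,"ty": 0.018,"tz": 0,"rx": 0,"ry": 0,"rz": 0.1,"jaw": 0.15}
    - {"tx": -0.26,"ty": 0.022,"tz": 0,"rx": 0,"ry": 0,"rz": 0.12,"jaw": 0.15}
    - {"tx": -0.31,"ty": 0.026,"tz": 0,"rx": 0,"ry": 0,"rz": 0.14,"jaw": 0.15}
    - {"tx": -0.35,"ty": 0.03,"tz": 0,"rx": 0,"ry": 0,"rz": 0.16,"jaw": 0.15}
    - {"tx": -0.385,"ty": 0.033,"tz": 0,"rx": 0,"ry": 0,"rz": 0.18,"jaw": 0.15}
    - {"tx": -0.408,"ty": 0.035,"tz": 0,"rx": 0,"ry": 0,"rz": 0.187,"jaw": 0.15}
    - {"tx": -0.414,"ty": 0.035,"tz": 0,"rx": 0,"ry": 0,"rz": 0.187,"jaw": 0.15}
    - {"tx": -0.414,"ty": 0.035,"tz": 0,"rx": 0,"ry": 0,"rz": 0.187,"jaw": 0.15}

```text
time: 10.85
position: [0.5287, -0.063, 0.1259]
tool_rot: [-2.421, -2.0, 0.002]
ft_force: [1.4, -0.6, -0.6]
grip_width: 0.313
```

>>> carry_out:
  commands:
    - {"tx": 0,"ty": 0,"tz": 0.025,"rx": 0,"ry": 0,"rz": 0,"jaw": 0.15}
    - {"tx": 0,"ty": 0,"tz": 0.05,"rx": 0,"ry": 0,"rz": 0,"jaw": 0.15}
    - {"tx": 0,"ty": 0,"tz": 0.05,"rx": 0,"ry": 0,"rz": 0,"jaw": 0.15}
    - {"tx": 0,"ty": 0,"tz": 0.05,"rx": 0,"ry": 0,"rz": 0,"jaw": 0.15}

```text
time: 11.35
position: [0.5301, -0.0621, 0.0772]
tool_rot: [2.42, 2.003, 0.001]
ft_force: [0.3, -0.4, -0.5]
grip_width: 0.315
```

```bash
python3 -c "
from h import *
delta(case(0,.0065,.012),-10.85)
c=camera_info('wrist')
for p in((-.045,.085,.047),(.045,.085,.047),(-.053,.085,.047),(.053,.085,.047),(0,.075,.04),(0,.085,.04)):print(p,proj(c,case(*p)).round(1))
cv2.imwrite('pics/w8.png',get_image('wrist')[:,:,::-1])
a=get_image('side')[:,:,::-1]
cv2.imwrite('pics/side8.png',cv2.resize(a[180:300,240:380],None,fx=5,fy=5,interpolation=cv2.INTER_CUBIC))
"
```

```text
t 11.35 pos [ 0.5301 -0.0621  0.0772] yang -10.76 F [ 0.33 -0.38 -0.51] w 0.31455820827861103
case -0.0014 0.0067
shift [-0.0002  0.0014  0.0652]
rot [ 0.0007 -0.0004  0.0016]
(-0.045, 0.085, 0.047) [239.7 137.1]
(0.045, 0.085, 0.047) [408.5 137.6]
(-0.053, 0.085, 0.047) [224.7 137.1]
(0.053, 0.085, 0.047) [423.5 137.7]
(0, 0.075, 0.04) [323.9 156.5]
(0, 0.085, 0.04) [324.  137.9]
```

View pics/w8.png

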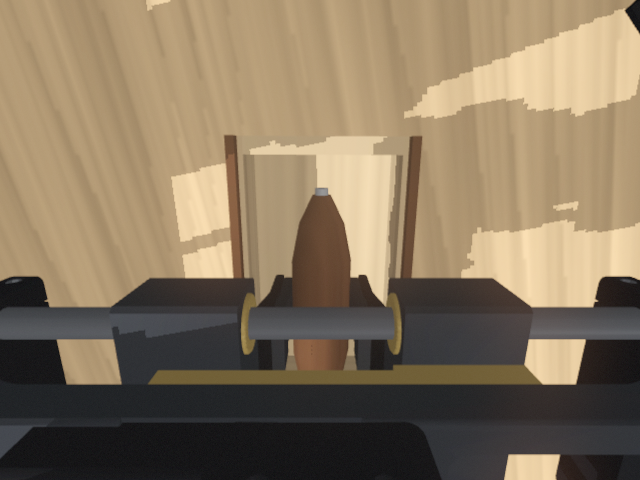

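View pics/side8.png

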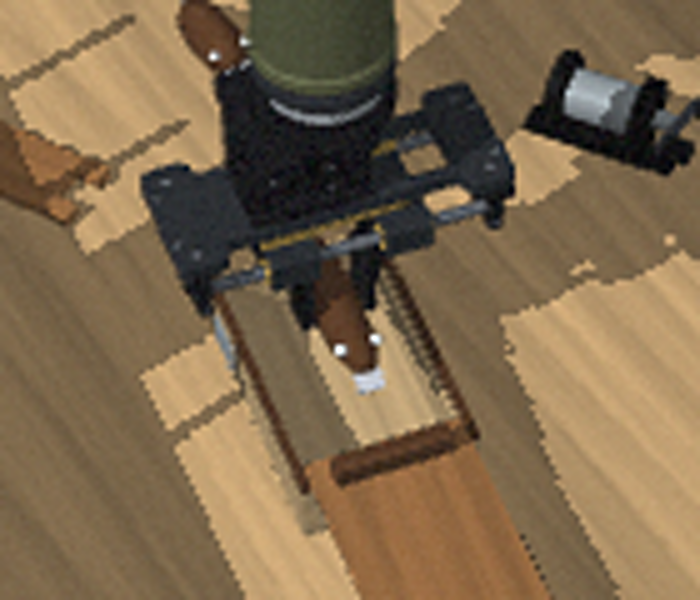

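The rails sit where predicted and the plug is centred over the bay, with clearance at both ends. I lower it in.

>>> carry_out:
  commands:
    - {"tx": 0,"ty": 0.001,"tz": 0.015,"rx": 0,"ry": 0,"rz": 0,"jaw": 0.15}
    - {"tx": 0,"ty": 0.001,"tz": 0.03,"rx": 0,"ry": 0,"rz": 0,"jaw": 0.15}
    - {"tx": 0,"ty": 0.001,"tz": 0.045,"rx": 0,"ry": 0,"rz": 0,"jaw": 0.15}
    - {"tx": 0,"ty": 0.001,"tz": 0.055,"rx": 0,"ry": 0,"rz": 0,"jaw": 0.15}
    - {"tx": 0,"ty": 0.001,"tz": 0.06,"rx": 0,"ry": 0,"rz": 0,"jaw": 0.15}
    - {"tx": 0,"ty": 0.001,"tz": 0.062,"rx": 0,"ry": 0,"rz": 0,"jaw": 0.15}
    - {"tx": 0,"ty": 0.001,"tz": 0.062,"rx": 0,"ry": 0,"rz": 0,"jaw": 0.15}

```text
time: 12.32
position: [0.5308, -0.063, 0.0148]
tool_rot: [2.421, 2.002, 0.001]
ft_force: [-0.0, -0.1, -1.3]
grip_width: 0.313
```

```bash
python3 -c "
from h import *
delta(case(0,.0065,.0128),-10.85)
"
```

```text
t 12.325 pos [ 0.5308 -0.063   0.0148] yang -10.83 F [-0.02 -0.07 -1.26] w 0.3132865908880678
case -0.0005 0.0059
shift [0.0006 0.0005 0.002 ]
rot [ 0.0005 -0.0001  0.0003]
```

>>> carry_out:
  commands:
    - {"tx": 0,"ty": 0,"tz": 0.001,"rx": 0,"ry": 0,"rz": 0,"jaw": 0.15}
    - {"tx": 0,"ty": 0,"tz": 0.002,"rx": 0,"ry": 0,"rz": 0,"jaw": 0.15}
    - {"tx": 0,"ty": 0,"tz": 0.0025,"rx": 0,"ry": 0,"rz": 0,"jaw": 0.15}
    - {"tx": 0,"ty": 0,"tz": 0.0025,"rx": 0,"ry": 0,"rz": 0,"jaw": 0.15}

```text
time: 12.82
position: [0.5309, -0.0629, 0.0129]
tool_rot: [-2.421, -2.002, -0.001]
ft_force: [-1.8, 0.6, 5.8]
grip_width: 0.313
```

The plug is on the floor: the upward force is about 6 N and z is 0.0129, as expected. I let go, opening only part way because of the walls.

>>> carry_out:
  commands:
    - {"tx": 0,"ty": 0,"tz": 0.0015,"rx": 0,"ry": 0,"rz": 0,"jaw": 0.34}
    - {"tx": 0,"ty": 0,"tz": 0.001,"rx": 0,"ry": 0,"rz": 0,"jaw": 0.4}
    - {"tx": 0,"ty": 0,"tz": 0.001,"rx": 0,"ry": 0,"rz": 0,"jaw": 0.46}
    - {"tx": 0,"ty": 0,"tz": 0.001,"rx": 0,"ry": 0,"rz": 0,"jaw": 0.46}
    - {"tx": 0,"ty": 0,"tz": -0.01,"rx": 0,"ry": 0,"rz": 0,"jaw": 0.46}
    - {"tx": 0,"ty": 0,"tz": -0.03,"rx": 0,"ry": 0,"rz": 0,"jaw": 0.46}
    - {"tx": 0,"ty": 0,"tz": -0.06,"rx": 0,"ry": 0,"rz": 0,"jaw": 0.46}
    - {"tx": 0,"ty": 0,"tz": -0.09,"rx": 0,"ry": 0,"rz": 0,"jaw": 0.46}
    - {"tx": 0,"ty": 0,"tz": -0.09,"rx": 0,"ry": 0,"rz": 0,"jaw": 0.46}

```text
time: 13.95
position: [0.5328, -0.0632, 0.1052]
tool_rot: [2.419, 2.0, 0.008]
ft_force: [0.2, 0.3, 0.4]
grip_width: 0.46
```

```bash
python3 -c "
from h import *
delta(case(0,-.125,.10),-10.85)
cv2.imwrite('pics/w9.png',get_image('wrist')[:,:,::-1])
a=get_image('side')[:,:,::-1]
cv2.imwrite('pics/side9.png',cv2.resize(a[180:300,240:380],None,fx=5,fy=5,interpolation=cv2.INTER_CUBIC))
"
```

```text
t 13.95 pos [ 0.5328 -0.0632  0.1052] yang -10.83 F [0.22 0.32 0.4 ] w 0.4602324349455991
case 0.0015 0.0061
shift [-0.1311 -0.0015  0.0049]
rot [ 0.0057 -0.0019  0.0003]
```

View pics/w9.png

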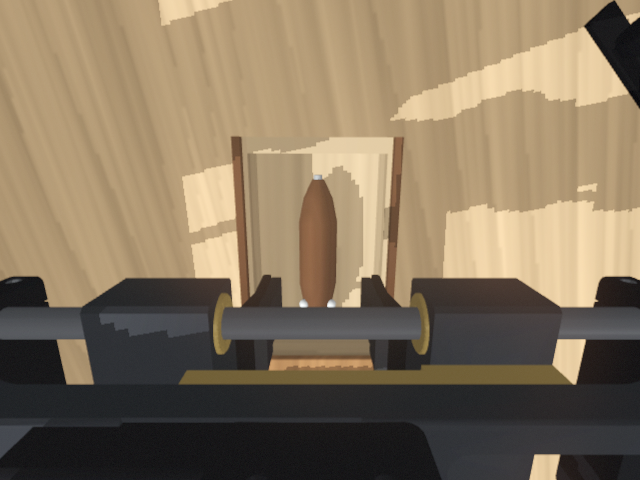

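View pics/side9.png

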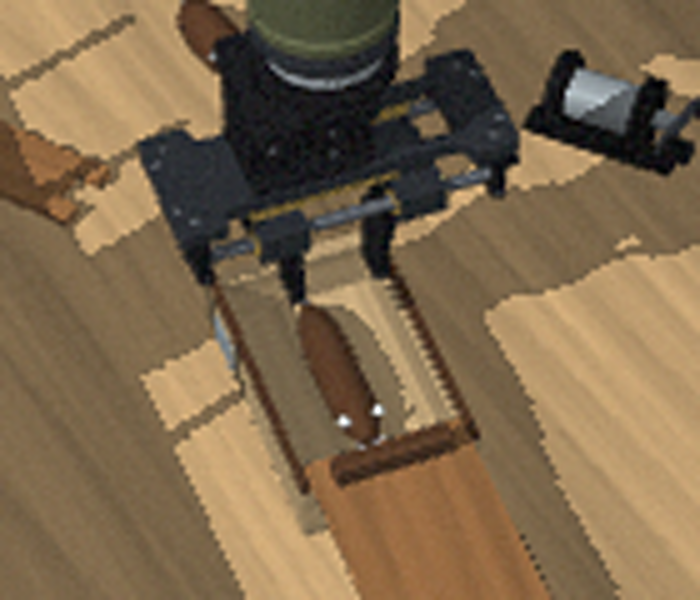

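The plug is released, flat and inside the bay, with its tail clear of the ridge. I move to behind the ridge.

>>> carry_out:
  commands:
    - {"tx": -0.03,"ty": -0.001,"tz": 0,"rx": 0,"ry": 0,"rz": 0,"jaw": 0.35}
    - {"tx": -0.07,"ty": -0.001,"tz": 0,"rx": 0,"ry": 0,"rz": 0,"jaw": 0.35}
    - {"tx": -0.11,"ty": -0.001,"tz": 0,"rx": 0,"ry": 0,"rz": 0,"jaw": 0.35}
    - {"tx": -0.134,"ty": -0.001,"tz": 0,"rx": 0,"ry": 0,"rz": 0,"jaw": 0.35}
    - {"tx": -0.134,"ty": -0.001,"tz": 0.02,"rx": 0,"ry": 0,"rz": 0,"jaw": 0.35}
    - {"tx": -0.134,"ty": -0.001,"tz": 0.04,"rx": 0,"ry": 0,"rz": 0,"jaw": 0.35}
    - {"tx": -0.134,"ty": -0.001,"tz": 0.046,"rx": 0,"ry": 0,"rz": 0,"jaw": 0.35}
    - {"tx": -0.134,"ty": -0.001,"tz": 0.046,"rx": 0,"ry": 0,"rz": 0,"jaw": 0.35}

```text
time: 15.05
position: [0.5038, -0.1943, 0.0554]
tool_rot: [-2.42, -2.001, 0.002]
ft_force: [-0.0, 0.6, 0.2]
grip_width: 0.349
```

```bash
python3 -c "
from h import *
delta(case(0,.0505,.054),-10.85)
a=get_image('side')[:,:,::-1]
cv2.imwrite('pics/side10.png',cv2.resize(a[180:320,240:400],None,fx=4,fy=4,interpolation=cv2.INTER_CUBIC))
"
```

```text
t 15.05 pos [ 0.5038 -0.1943  0.0554] yang -10.83 F [-0.01  0.58  0.23] w 0.34934631266972993
case -0.0023 -0.1281
shift [0.1786 0.0024 0.0013]
rot [-0.0017  0.0003  0.0004]
```

View pics/side10.png

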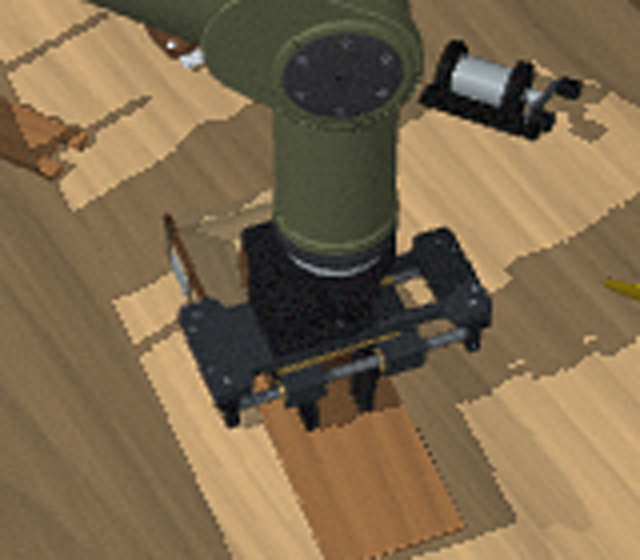

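The fingers are behind the ridge, above the cover. I push it shut.

>>> carry_out:
  commands:
    - {"tx": 0.01,"ty": 0.002,"tz": 0.001,"rx": 0,"ry": 0,"rz": 0,"jaw": 0.35}
    - {"tx": 0.02,"ty": 0.002,"tz": 0.001,"rx": 0,"ry": 0,"rz": 0,"jaw": 0.35}
    - {"tx": 0.03,"ty": 0.002,"tz": 0.001,"rx": 0,"ry": 0,"rz": 0,"jaw": 0.35}
    - {"tx": 0.042,"ty": 0.002,"tz": 0.001,"rx": 0,"ry": 0,"rz": 0,"jaw": 0.35}
    - {"tx": 0.056,"ty": 0.002,"tz": 0.001,"rx": 0,"ry": 0,"rz": 0,"jaw": 0.35}
    - {"tx": 0.07,"ty": 0.002,"tz": 0.001,"rx": 0,"ry": 0,"rz": 0,"jaw": 0.35}
    - {"tx": 0.085,"ty": 0.002,"tz": 0.001,"rx": 0,"ry": 0,"rz": 0,"jaw": 0.35}
    - {"tx": 0.1,"ty": 0.002,"tz": 0.001,"rx": 0,"ry": 0,"rz": 0,"jaw": 0.35}
    - {"tx": 0.115,"ty": 0.002,"tz": 0.001,"rx": 0,"ry": 0,"rz": 0,"jaw": 0.35}
    - {"tx": 0.13,"ty": 0.002,"tz": 0.001,"rx": 0,"ry": 0,"rz": 0,"jaw": 0.35}
    - {"tx": 0.145,"ty": 0.002,"tz": 0.001,"rx": 0,"ry": 0,"rz": 0,"jaw": 0.35}
    - {"tx": 0.155,"ty": 0.002,"tz": 0.001,"rx": 0,"ry": 0,"rz": 0,"jaw": 0.35}

```text
time: 16.6
position: [0.5356, -0.0413, 0.055]
tool_rot: [-2.42, -2.003, 0.0]
ft_force: [1.7, -2.6, 0.8]
grip_width: 0.347
```

```bash
python3 -c "
from h import *
delta(case(0,.0505,.054),-10.85)
"
```

```text
t 16.6 pos [ 0.5356 -0.0413  0.055 ] yang -10.78 F [ 1.69 -2.64  0.75] w 0.34721788830555356
case 0.0001 0.0281
shift [ 0.0224 -0.0001  0.001 ]
rot [-0.0002 -0.0002  0.0012]
```

>>> carry_out:
  commands:
    - {"tx": 0.008,"ty": 0,"tz": 0.001,"rx": 0,"ry": 0,"rz": 0,"jaw": 0.35}
    - {"tx": 0.014,"ty": 0,"tz": 0.001,"rx": 0,"ry": 0,"rz": 0,"jaw": 0.35}
    - {"tx": 0.018,"ty": 0,"tz": 0.001,"rx": 0,"ry": 0,"rz": 0,"jaw": 0.35}
    - {"tx": 0.021,"ty": 0,"tz": 0.001,"rx": 0,"ry": 0,"rz": 0,"jaw": 0.35}
    - {"tx": 0.024,"ty": 0,"tz": 0.001,"rx": 0,"ry": 0,"rz": 0,"jaw": 0.35}
    - {"tx": 0.024,"ty": 0,"tz": 0.001,"rx": 0,"ry": 0,"rz": 0,"jaw": 0.35}

```text
time: 17.35
position: [0.5396, -0.0185, 0.0538]
tool_rot: [-2.42, -2.002, 0.0]
ft_force: [-0.2, -1.0, 0.5]
grip_width: 0.35
```

```bash
python3 -c "
from h import *
delta(case(0,.0505,.054),-10.85)
"
```

```text
t 17.35 pos [ 0.5396 -0.0185  0.0538] yang -10.81 F [-0.16 -1.02  0.46] w 0.35047621979381066
case -0.0002 0.0513
shift [-0.0008  0.0002 -0.0002]
rot [-0.0009 -0.0004  0.0007]
```

>>> carry_out:
  commands:
    - {"tx": 0.002,"ty": 0,"tz": 0,"rx": 0,"ry": 0,"rz": 0,"jaw": 0.35}
    - {"tx": 0.004,"ty": 0,"tz": 0,"rx": 0,"ry": 0,"rz": 0,"jaw": 0.35}
    - {"tx": 0.006,"ty": 0,"tz": 0,"rx": 0,"ry": 0,"rz": 0,"jaw": 0.35}
    - {"tx": 0.006,"ty": 0,"tz": 0,"rx": 0,"ry": 0,"rz": 0,"jaw": 0.35}

```text
time: 17.85
position: [0.5397, -0.0181, 0.0538]
tool_rot: [2.422, 1.997, -0.009]
ft_force: [-3.3, -11.0, 2.0]
grip_width: 0.352
```

```bash
python3 -c "
from h import *
delta(case(0,.0505,.054),-10.85)
"
```

```text
t 17.85 pos [ 0.5397 -0.0181  0.0538] yang -10.99 F [ -3.32 -11.04   2.01] w 0.352137922210345
case -0.0003 0.0517
shift [-0.0012  0.0003 -0.0002]
rot [-0.0017  0.006  -0.0024]
```

It stopped against 11.5 N. I back off, lift clear, and look.

>>> carry_out:
  commands:
    - {"tx": -0.01,"ty": 0,"tz": -0.002,"rx": 0,"ry": 0,"rz": 0,"jaw": 0.35}
    - {"tx": -0.025,"ty": 0,"tz": -0.01,"rx": 0,"ry": 0,"rz": 0,"jaw": 0.35}
    - {"tx": -0.025,"ty": 0,"tz": -0.04,"rx": 0,"ry": 0,"rz": 0,"jaw": 0.35}
    - {"tx": -0.025,"ty": 0,"tz": -0.08,"rx": 0,"ry": 0,"rz": 0,"jaw": 0.35}
    - {"tx": -0.05,"ty": 0,"tz": -0.12,"rx": 0,"ry": 0,"rz": 0,"jaw": 0.35}
    - {"tx": -0.1,"ty": 0,"tz": -0.15,"rx": 0,"ry": 0,"rz": 0,"jaw": 0.35}
    - {"tx": -0.15,"ty": 0,"tz": -0.17,"rx": 0,"ry": 0,"rz": 0,"jaw": 0.35}
    - {"tx": -0.2,"ty": 0,"tz": -0.18,"rx": 0,"ry": 0,"rz": 0,"jaw": 0.35}
    - {"tx": -0.25,"ty": 0,"tz": -0.18,"rx": 0,"ry": 0,"rz": 0,"jaw": 0.35}
    - {"tx": -0.3,"ty": 0,"tz": -0.18,"rx": 0,"ry": 0,"rz": 0,"jaw": 0.35}
    - {"tx": -0.3,"ty": 0,"tz": -0.18,"rx": 0,"ry": 0,"rz": 0,"jaw": 0.35}

```text
time: 19.23
position: [0.4823, -0.3129, 0.235]
tool_rot: [2.428, 1.99, -0.001]
ft_force: [0.3, 0.9, 0.1]
grip_width: 0.348
```

```bash
python3 -c "
from h import *
delta(case(0,.0505,.054),-10.85)
a=get_image('top')[:,:,::-1];cv2.imwrite('pics/top11.png',a)
cv2.imwrite('pics/t11.png',cv2.resize(a[220:310,270:390],None,fx=6.5,fy=6.5,interpolation=cv2.INTER_CUBIC))
a=get_image('side')[:,:,::-1];cv2.imwrite('pics/s11.png',cv2.resize(a[210:300,260:360],None,fx=6,fy=6,interpolation=cv2.INTER_CUBIC))
"
```

```text
t 19.225 pos [ 0.4823 -0.3129  0.235 ] yang -11.3 F [0.31 0.88 0.06] w 0.3480702767663434
case -0.0011 -0.2487
shift [ 0.2995 -0.0015  0.1804]
rot [ 0.0013  0.0021 -0.0078]
```

View pics/t11.png

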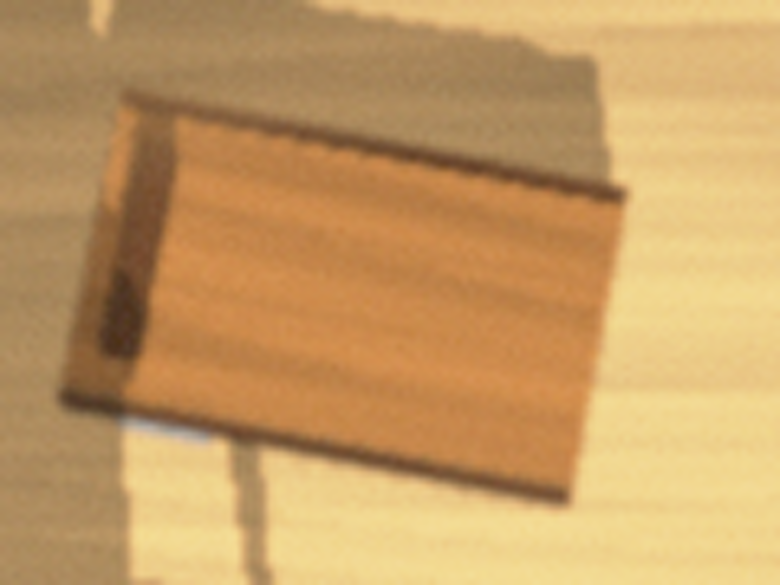

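View pics/top11.png

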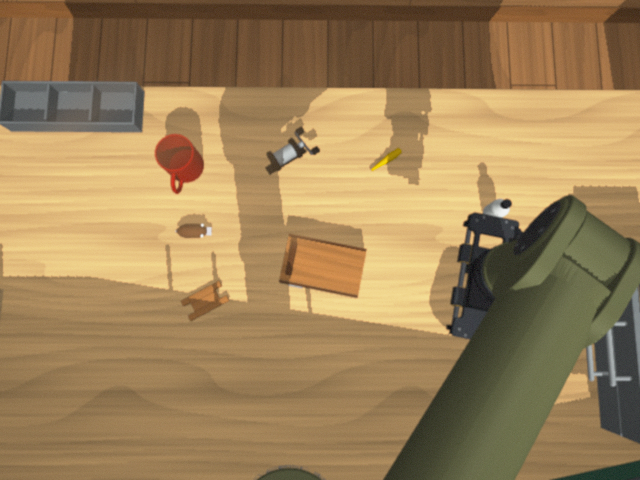

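View pics/s11.png

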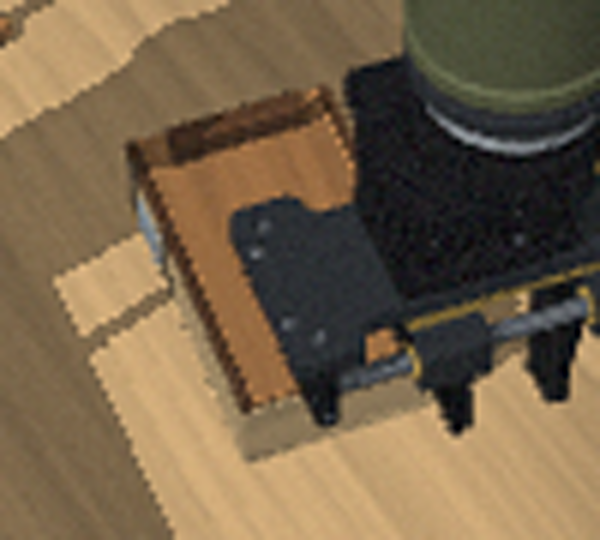

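The cover is flush with the rail ends at both ends, so it is shut. The bystanders are where they were and the robot is in free air. I hand in.

>>> carry_out:
  commands:
    - {"tx": 0,"ty": 0,"tz": 0,"rx": 0,"ry": 0,"rz": 0,"jaw": 0.35}
    - {"tx": 0,"ty": 0,"tz": 0,"rx": 0,"ry": 0,"rz": 0,"jaw": 0.35}
    - {"tx": 0,"ty": 0,"tz": 0,"rx": 0,"ry": 0,"rz": 0,"jaw": 0.35}

```text
time: 19.7
position: [0.4852, -0.3068, 0.2341]
tool_rot: [-2.419, -2.004, -0.001]
ft_force: [0.2, -0.1, -1.0]
grip_width: 0.347
```

```bash
python3 -c "
from bench import ctrl
print(ctrl.close_job())"
```

```text
the job is handed in; nothing more can be done
None
```

The long plug is in the tackle case with the cover shut over it. I handed the job in at about 20 s of the 64 s allowed.

I pushed the cover back to its stop, where the force rose to about 7.5 N and it stopped moving. I then gripped the long plug at its middle and lowered it to the bay floor, which I felt as about 6 N. After letting go, I pushed the cover shut until it stopped at about 11.5 N.

- **Final pictures:** the top view shows the cover flush with the rail ends at both ends. The mug, reel, winder, short plug and yellow lure are where they were. The arm hid the pliers and spool and part of the oil bottle in that view, but it never worked near them.
- **Plug:** a picture taken after release showed it lying flat inside the bay, clear of the walls and of the cover's ridge.
- **Disagreement:** one wrist-camera check differed from the top camera by about 7 mm because the arm was still settling. Redone with the settled pose, the two agreed to within about 3 mm.

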